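Count one sold comb on its tally counter

TASK

A black comb has just been sold: count it. With the fingertips, gently press the plunger of the tally counter that stands on the black comb's board all the way down, let it spring back up, and draw the hand well clear above it. Leave the other two boards with their counters, and all the combs, untouched, and do not shift or lift anything.

Things in the scene. Friction and masses are not known exactly. Their poses are not given: they have to be found in the camera images.
- black_counter: loose wooden board (0.7 kg), 120 x 165 x 8 mm, with the black comb and its tally counter. Origin: centre of its underside; x from counter to comb, y along the comb, z up. Counter: aluminium drum, 42 mm in diameter, 28 mm deep along x, centred 34 mm to -x of the origin, top 52 mm above the table; small reset knob reaching 32 mm to +y.
- black_top (a point): centre of the top of the plunger of the counter on the black comb's board: a round steel cap 21 mm across, its top 72 mm above the table when up; it moves straight down.
- black_plunger (a joint): travel of that plunger in m: 0 up, 0.008 at its stop. A spring pushes it back up by itself: about 1.4 N to start it, 5.8 N at the stop.
- black_comb: the loose black comb, 55 x 135 x 8 mm, no handle; it lies flat on the black_counter board, centred 24 mm to +x of the board's origin, i.e. 58 mm behind the plunger, its top 16 mm above the table. Origin: centre of its underside, y along its length.
- honey_counter: loose wooden board (0.7 kg), 120 x 165 x 8 mm, with the honey comb and its tally counter. Origin: centre of its underside; x from counter to comb, y along the comb, z up. Counter: aluminium drum, 42 mm in diameter, 28 mm deep along x, centred 34 mm to -x of the origin, top 52 mm above the table; small reset knob reaching 32 mm to +y.
- honey_top (a point): centre of the top of the plunger of the counter on the honey comb's board: a round steel cap 21 mm across, its top 72 mm above the table when up; it moves straight down.
- honey_plunger (a joint): travel of that plunger in m: 0 up, 0.008 at its stop. A spring pushes it back up by itself: about 1.4 N to start it, 5.8 N at the stop.
- honey_comb: the loose honey-brown comb, 54 x 135 x 8 mm, no handle; it lies flat on the honey_counter board, centred 24 mm to +x of the board's origin, i.e. 58 mm behind the plunger, its top 16 mm above the table. Origin: centre of its underside, y along its length.
- pale_counter: loose wooden board (0.7 kg), 120 x 165 x 8 mm, with the pale comb and its tally counter. Origin: centre of its underside; x from counter to comb, y along the comb, z up. Counter: aluminium drum, 42 mm in diameter, 28 mm deep along x, centred 34 mm to -x of the origin, top 52 mm above the table; small reset knob reaching 32 mm to +y.
- pale_top (a point): centre of the top of the plunger of the counter on the pale comb's board: a round steel cap 21 mm across, its top 72 mm above the table when up; it moves straight down.
- pale_plunger (a joint): travel of that plunger in m: 0 up, 0.008 at its stop. A spring pushes it back up by itself: about 1.4 N to start it, 5.8 N at the stop.
- pale_comb: the loose pale yellow comb with a handle, 44 x 150 x 8 mm; it lies flat on the pale_counter board, centred 24 mm to +x of the board's origin, i.e. 58 mm behind the plunger, its top 16 mm above the table. Origin: centre of its underside, y along its length.
There are look-alikes about, which are no part of the job. Leave any blue or red look-alike of the pale_comb alone.

How it is judged:
On the way, in this order (a step that is already met when the one before it is completed fails the run):
1. the fingers press the black comb's counter down (6 mm or more of its 8 mm) (value of joint black_plunger above 0.006 m and contact force between the fingers and black_counter above 0.5 N), for 0.05 s.
2. the plunger is back up and the hand is clear of it (value of joint black_plunger below 0.0015 m and distance between the grasp point and black_top above 0.08 m), for 0.2 s.
At the end, for the whole second after the job is handed in: All plungers are up (within 1.5 mm), the TCP is more than 80 mm from the black comb's plunger, every board lies within 15 mm and every comb within 20 mm of where it began, all at rest (all of step 2 and value of joint each of honey_plunger, pale_plunger below 0.0015 m and distance of each of black_counter, honey_counter, pale_counter from where it was at the start of the episode below 0.015 m and distance of each of black_comb, honey_comb, pale_comb from where it was at the start of the episode below 0.02 m and linear speed of each of black_comb, honey_comb, pale_comb, black_counter, honey_counter, pale_counter below 0.02 m/s); the robot touches nothing.
It fails at once if another counter or its board is touched (over 0.5 N) or its plunger goes down (contact force between any of the arm, the fingers and honey_counter above 0.5 N or value of joint any of honey_plunger, pale_plunger above 0.002 m or contact force between any of the arm, the fingers and pale_counter above 0.5 N).
It fails at once if a comb is touched (over 0.5 N) (contact force between any of the arm, the fingers and black_comb above 0.5 N or contact force between any of the arm, the fingers and honey_comb above 0.5 N or contact force between any of the arm, the fingers and pale_comb above 0.5 N).
It fails at once if a board or comb is shifted or lifted (distance of any of black_counter, honey_counter, pale_counter from where it was at the start of the episode above 0.015 m or distance of any of black_comb, honey_comb, pale_comb from where it was at the start of the episode above 0.02 m or height (world z) of any of black_counter, honey_counter, pale_counter above 0.008 m or height (world z) of any of black_comb, honey_comb, pale_comb above 0.016 m).
It fails at once if the counter is pressed hard (over 25 N) (contact force between the fingers and black_counter above 25 N).
It also fails if it takes over 32 s, if anything falls off the work surface, if the arm or the gripper's body presses on something with over 40 N, if the wrist force passes 120 N, or if a joint passes its speed limit or range.

ROBOT

A 7-joint arm with a two-finger parallel gripper is mounted at the origin on a cart in front of the work surface, level with it; the furniture and walls round the work are solid. World frame = base frame: x ahead of the robot, y to its left, z up, the work surface at z = 0. Lengths are in m, angles in rad, forces in N, time in s.
With the tool pointing down it reaches from about 0.425 to 0.925 m from the base axis. Payload 6.8 kg.
Tool frame: the origin (TCP) lies between the finger pads, 19 mm behind the fingertips; this is the grasp point; z points along the fingers, y is the line along which they close (so a half turn about z gives the same grasp; the last joint's range is limited). The gripper opens to 88 mm and grips with 3 to 60 N. Pads are 20 mm wide; open, the fingers measure 115 mm over their backs; the gripper's body (75 mm by 178 mm) begins 61 mm behind the grasp point.
Start: joints at [-1.355, 0.477, 0.022, 1.555, -0.011, 1.109, -0.083], TCP at [0.215, 0.64, 0.241] pointing down, gripper open.
Joint ranges: [-2.96, 2.96], [-0.34, 2.1], [-1.41, 1.46], [0.24, 2.44], [-1.37, 4.51], [0.17, 1.92], [-2.96, 2.96]. Speed limits (rad/s): [2.39, 2.39, 3.14, 3.14, 3.14, 3.14, 3.14].

INTERFACE

Orientations are given as a 3x3 rotation matrix whose columns are the frame's x, y, z axes.
In Python, from plant import robot, vision, ticket, spotter gives the robot as it stands. The module is installed in compiled form; this text tells all that it offers. Calls block until the motion is done:
- robot.reach(position, orientation): joint-space move of the TCP to a pose.
- robot.servo_line(position, ori=None, speed=0.15): straight line of the TCP; ori=None keeps the orientation; speed is the mean speed in m/s.
- robot.movej(angles): joint-space move.
- robot.gripper_open() and robot.grasp(grip_force=None): open the fingers fully, or close them until they stop; grip_force is the grip in N (None keeps the last).
- robot.pause(seconds).
- robot.solve_ik(position, orientation): joint angles nearest the present ones, or None.
- robot.observe(): the state.
- vision.read_camera(name): name is "side" or "top" or "wrist"; returns (picture, depth): 384x512x3 uint8, blue, green, red; 384x512 float32, m along the optical axis (not along the pixel's ray), 0 where there is no reading.
- vision.camera_model(name): a dict with "mtx" (3x3 intrinsics, pixels), "D" ([k1, k2, p1, p2, k3] as OpenCV has them; the pictures are not rectified), "T" (4x4, takes a point from camera to world coordinates); the wrist camera has in their place "T_tool_cam" (4x4, takes a point from camera to tool coordinates, whose origin is the TCP and whose axes are the flange's). Camera axes: x right, y down, z forward; pixel columns grow to the right and rows downward; lengths in m; the calibration is good to about 2 mm. A picture is of the moment at which its call begins: read the wrist's pose just before it. camera_model takes no time and is no camera call.
A pose or a line that the arm cannot do raises robot.Unreachable and nothing moves.
- ticket.hand_in(): hands the job in; it is judged then, once.
Trained networks look in the newest picture that a camera, given by its name, has taken for a name from the list of things; names that differ only in an ending like _2 or _b are one class to them, and where a whole thing is asked for, a point or a joint stands for the part that bears it (a point fixed in the world has none). Each returns a list of dicts, best first, with "confidence" (0 to 1); they miss things now and then, are a little off and sometimes report something else, mostly with a low value. They report only what shows in the picture. A call takes as long as a camera call. They do not tell look-alikes from the thing itself.
- spotter.spot_in(camera, target): "box" ([left, top, width, height] in pixels, round what is visible of it).
- spotter.spot_point(camera, target): "location" ([column, row] in pixels: a listed point, or the origin of a listed thing).
The state is a dict: "clock": time; "joint_pos": joint angles; "qvel": joint speeds; "effort": joint torques, N m; "tool_pos": TCP position; "ee_rot": TCP orientation; "ft_force": force on the tool from outside, world axes, zero at the start; "ft_torque": the same for the moment, N m; "finger_gap": finger opening in m; "finger_force": force on a finger pad.
Only numpy, scipy, OpenCV 4.12 (cv2) and the standard library are available. Lean on these libraries where they do the work, as an engineer would, in place of code of your own. Each camera call takes 0.05 s, during which the arm holds its last target. There are 200 camera calls.

## Working session

There is one attempt and no reset: what is moved stays moved. The work goes in short steps, each a Python script; the robot and the scene stay as the last script left them, time stands still between calls to the robot, and variables do not carry over. Pictures are saved under pics/ and viewed, at most 10 in all, crops included, and the job is handed in when it is done.

```bash
mkdir -p pics
python3 - <<'E'
from plant import robot, vision, spotter
import cv2,numpy as np
o=robot.observe();print(o["clock"],o["tool_pos"],o["ee_rot"],o["finger_gap"])
for n in("top","side"):
    p,d=vision.read_camera(n);cv2.imwrite(f"pics/{n}.png",p);np.save(f"pics/{n}.npy",d)
    m=vision.camera_model(n);print(n,m["mtx"],m["D"],np.round(m["T"],3))
    for t in("black_top","black_comb","honey_top","pale_top"):
        print(t,[(np.round(r["location"],1),round(r["confidence"],2)) for r in spotter.spot_point(n,t)[:4]])
E
```

```text
0.0 [0.21459813 0.6394112  0.24042877] [[-9.48055829e-01  3.18103730e-01 -4.03498503e-04]
 [ 3.18103950e-01  9.48054354e-01 -1.67885604e-03]
 [-1.51511854e-04 -1.72000372e-03 -9.99998509e-01]] 0.08777235255846354
top [[375.34819839   0.         250.34909092]
 [  0.         375.34819839 190.97940277]
 [  0.           0.           1.        ]] [-0.01082063  0.          0.          0.          0.        ] [[ 0.011 -0.982  0.186  0.265]
 [-1.    -0.007  0.02  -0.078]
 [-0.019 -0.186 -0.982  1.248]
 [ 0.     0.     0.     1.   ]]
black_top [(array([158.8, 206.4]), 0.35)]
black_comb [(array([170. , 194.5]), 0.96)]
honey_top [(array([306.5, 188.5]), 0.53)]
pale_top []
side [[407.98645555   0.         257.90467484]
 [  0.         407.98645555 192.655848  ]
 [  0.           0.           1.        ]] [-0.00934678  0.          0.          0.          0.        ] [[ 0.919 -0.192  0.345 -0.014]
 [-0.394 -0.472  0.789 -1.148]
 [ 0.011 -0.861 -0.509  0.779]
 [ 0.     0.     0.     1.   ]]
black_top [(array([220.3, 160.9]), 0.34)]
black_comb [(array([237. , 166.6]), 0.62)]
honey_top [(array([222.6, 156.9]), 0.52), (array([291. , 220.2]), 0.42)]
pale_top [(array([253.6, 188.9]), 0.38), (array([307.8, 234. ]), 0.33)]
```

View pics/top.png

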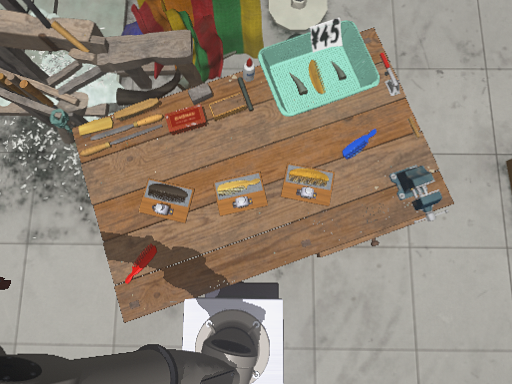

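View pics/side.png

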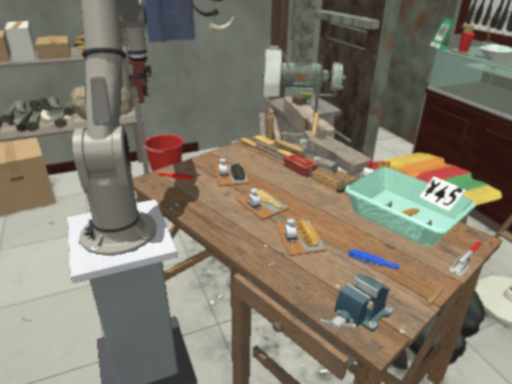

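The top picture shows three boards. The counters that could be mistaken for each other are at (162,209) by the black comb, (241,202) by the pale comb and (305,196) by the honey comb. I choose the one at (162,209), since it sits on the board with the dark comb at (168,192). The red (141,263) and blue (358,143) look-alikes are out of the way. Next I check this with a close crop and measure from depth.

```bash
cat > h.py <<'E'
import numpy as np,cv2
def rays(uv,m):
    u=cv2.undistortPoints(np.array(uv,float).reshape(-1,1,2),m["mtx"],np.array(m["D"])).reshape(-1,2)
    return np.c_[u,np.ones(len(u))]
def cloud(d,m,T,box):
    x0,y0,x1,y1=box
    g=np.stack(np.meshgrid(np.arange(x0,x1),np.arange(y0,y1)),-1).reshape(-1,2)
    z=d[y0:y1,x0:x1].reshape(-1);P=rays(g,m)*z[:,None]
    return g,P@T[:3,:3].T+T[:3,3],z>0
E
python3 - <<'E'
from plant import robot,vision
from h import *
m=vision.camera_model("top");d=np.load("pics/top.npy");p=cv2.imread("pics/top.png")
cv2.imwrite("pics/crop.png",cv2.resize(p[165:230,125:205],None,fx=7,fy=7,interpolation=cv2.INTER_NEAREST))
for n,b in dict(black=(135,175,200,225),pale=(212,168,270,218),honey=(278,160,338,210)).items():
    g,P,ok=cloud(d,m,m["T"],b);h=ok&(P[:,2]>.03)
    print(n,P[h].mean(0).round(3),h.sum(),P[h,2].max().round(3),np.median(P[ok,2]).round(3))
    h=ok&(P[:,2]>.062);print(P[h].mean(0).round(3) if h.any() else None,g[h].tolist())
w=vision.camera_model("wrist");print(w["mtx"],w["T_tool_cam"].round(3))
E
```

```text
black [0.433 0.236 0.053] 134 0.078 0.006
[0.436 0.239 0.073] [[156, 204], [157, 204], [158, 204], [159, 204], [160, 204], [161, 204], [156, 205], [157, 205], [158, 205], [159, 205], [160, 205], [161, 205], [155, 206], [156, 206], [157, 206], [158, 206], [159, 206], [160, 206], [161, 206], [155, 207], [156, 207], [157, 207], [158, 207], [159, 207], [160, 207], [161, 207], [156, 208], [157, 208], [158, 208], [159, 208], [160, 208], [161, 208], [156, 209], [157, 209], [158, 209], [159, 209], [160, 209]]
pale [ 0.458 -0.024  0.053] 134 0.076 0.008
[ 0.461 -0.025  0.073] [[241, 196], [242, 196], [239, 197], [240, 197], [241, 197], [242, 197], [243, 197], [238, 198], [239, 198], [240, 198], [241, 198], [242, 198], [243, 198], [244, 198], [238, 199], [239, 199], [240, 199], [241, 199], [242, 199], [243, 199], [244, 199], [238, 200], [239, 200], [240, 200], [241, 200], [242, 200], [243, 200], [244, 200], [239, 201], [240, 201], [241, 201], [242, 201], [243, 201], [244, 201], [240, 202], [241, 202], [242, 202], [243, 202]]
honey [ 0.491 -0.235  0.052] 136 0.077 0.007
[ 0.494 -0.238  0.072] [[307, 187], [308, 187], [309, 187], [310, 187], [306, 188], [307, 188], [308, 188], [309, 188], [310, 188], [311, 188], [305, 189], [306, 189], [307, 189], [308, 189], [309, 189], [310, 189], [311, 189], [305, 190], [306, 190], [307, 190], [308, 190], [309, 190], [310, 190], [311, 190], [306, 191], [307, 191], [308, 191], [309, 191], [310, 191], [311, 191], [306, 192], [307, 192], [308, 192], [309, 192], [310, 192]]
[[276.91943385   0.         257.61350341]
 [  0.         276.91943385 195.14373424]
 [  0.           0.           1.        ]] [[ 0.    -0.958 -0.286  0.079]
 [ 1.     0.001 -0.001  0.   ]
 [ 0.001 -0.286  0.958 -0.145]
 [ 0.     0.     0.     1.   ]]
```

View pics/crop.png

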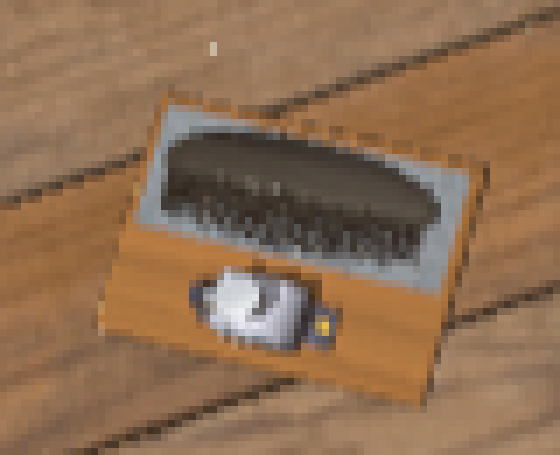

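The crop confirms the choice: a dark comb with the white and steel counter at about (160,208) on its board. The measured plunger top is (0.436, 0.239, 0.073), against 0.072 expected, and its 0.497 m radius is within reach. Next I close the fingers, hover above it and re-measure with the wrist camera.

Run:
```python
from plant import robot,vision
from h import *
robot.grasp(5)
R0=robot.observe()["ee_rot"];a=np.arctan2(R0[1,0],R0[0,0]);c,s=np.cos(a),np.sin(a)
R=np.array([[c,s,0],[s,-c,0],[0,0,-1.]])
robot.reach([.436,.239,.20],R)
o=robot.observe();p,d=vision.read_camera("wrist");w=vision.camera_model("wrist")
T=np.eye(4);T[:3,:3]=o["ee_rot"];T[:3,3]=o["tool_pos"];T=T@w["T_tool_cam"]
cv2.imwrite("pics/w.png",p)
g,P,ok=cloud(d,w,T,(0,0,512,384))
h=ok&(P[:,2]>.064)&(P[:,2]<.08)&(np.hypot(P[:,0]-.436,P[:,1]-.239)<.03)
q=P[h];print(o["clock"],o["tool_pos"],o["finger_gap"],o["ft_force"],h.sum(),q.mean(0),(q.min(0)+q.max(0))/2,np.ptp(q,0),g[h].mean(0))
```

```text
3.525 [0.43588472 0.24040275 0.20014647] 0.0005401630840051549 [-0.22254665  1.02048982  0.01239713] 344 [0.43346045 0.23912926 0.07252495] [0.43386281 0.23890491 0.07250415] [0.02166632 0.02146386 0.00453534] [255.61918605 191.46802326]
```

View pics/w.png

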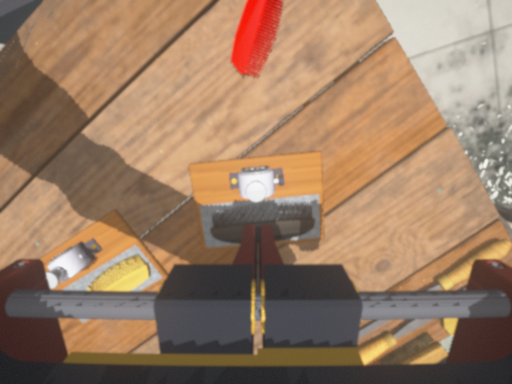

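The wrist view shows the black comb with the plunger cap at (256,191), 21 mm across and centred at (0.434, 0.239, 0.0725), which agrees with the top camera. Now I press in small steps with force monitoring.

Run:
```python
from plant import robot
import numpy as np
x,y=.434,.239
robot.servo_line([x,y,.098],speed=.1)
robot.pause(.3)
f0=robot.observe()["ft_force"][2];z=.098
while z>.0805:
    z-=.001
    robot.servo_line([x,y,z],speed=.02)
    o=robot.observe();f=o["ft_force"][2]-f0
    print(round(o["clock"],2),round(z,4),o["tool_pos"].round(4),round(f,2))
    if f>9: break
robot.pause(.15);o=robot.observe();print(o["tool_pos"].round(4),o["ft_force"][2]-f0)
```

```text
5.29 0.097 [0.434 0.239 0.097] -0.28
5.54 0.096 [0.4339 0.239  0.0959] -2.09
5.79 0.095 [0.4339 0.2389 0.0949] -1.31
6.04 0.094 [0.434  0.239  0.0939] -1.18
6.29 0.093 [0.4339 0.239  0.0929] 0.65
6.54 0.092 [0.4339 0.239  0.0919] -0.65
6.79 0.091 [0.4341 0.2391 0.091 ] 0.09
7.04 0.09 [0.4341 0.2391 0.0901] 0.95
7.29 0.089 [0.4341 0.2391 0.089 ] 1.51
7.54 0.088 [0.4341 0.2391 0.088 ] 2.9
7.79 0.087 [0.4341 0.2391 0.087 ] 2.97
8.04 0.086 [0.4341 0.239  0.086 ] 3.38
8.29 0.085 [0.4341 0.2391 0.085 ] 3.79
8.54 0.084 [0.4341 0.2391 0.084 ] 4.41
8.79 0.083 [0.4341 0.239  0.0831] 5.04
9.04 0.082 [0.4342 0.2391 0.0825] 10.35
[0.4341 0.2391 0.0825] 10.151050296392993
```

The force ramp follows the spring, then jumps to 10 N at the stop, so the plunger is fully down. Next I draw the hand up, check and hand in.

Run:
```python
from plant import robot,vision,ticket
from h import *
robot.servo_line([.434,.239,.10],speed=.05)
robot.servo_line([.434,.239,.24],speed=.15)
robot.pause(.6)
o=robot.observe();p,d=vision.read_camera("wrist");w=vision.camera_model("wrist")
T=np.eye(4);T[:3,:3]=o["ee_rot"];T[:3,3]=o["tool_pos"];T=T@w["T_tool_cam"]
g,P,ok=cloud(d,w,T,(0,0,512,384))
h=ok&(P[:,2]>.06)&(P[:,2]<.08)&(np.hypot(P[:,0]-.436,P[:,1]-.239)<.03)
c=P[h].mean(0);print(o["clock"],o["tool_pos"],h.sum(),c,np.median(P[h,2]))
if h.sum()>50 and np.median(P[h,2])>.0705 and np.hypot(c[0]-.4335,c[1]-.239)<.006: print(ticket.hand_in())
```

```text
11.3833 [0.43400102 0.23901043 0.2399794 ] 274 [0.43362586 0.23892976 0.07250842] 0.07251521157954877
the job is handed in; nothing more can be done
None
```

The black comb's counter was pressed to its stop at about 10 N and sprang back up to 72.5 mm; the hand was drawn well clear above it, the board had not shifted, and the job is handed in.

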